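Sweep loose tube caps into the collecting bay

ROBOT

A 6-joint arm with a two-finger parallel gripper is mounted at the origin on the work surface. World frame = base frame: x ahead of the robot, y to its left, z up, the work surface at z = 0. Lengths are in m, angles in degrees, forces in N, time in s.
With the tool pointing down it reaches from about 0.375 to 0.9 m from the base axis. Payload 3.1 kg.
Tool frame: the origin (TCP) lies between the finger pads; the fingertips stand 11 mm ahead of it and the grasp point (between the pads) lies 8 mm behind it; x points along the fingers, y is the direction in which the jaws open and shut, and the axes are right-handed (so a half turn about x gives the same grasp; the last joint's range is limited). The gripper opens to 87 mm and grips with 3 to 60 N. Pads are 19 mm wide; open, the fingers measure 117 mm over their backs; the gripper's body (75 mm by 190 mm) begins 51 mm behind the grasp point.
Start: joints at [-84.196, 30.224, 82.088, -0, 67.689, -10.227], TCP at [0.173, -0.601, 0.234] pointing down, gripper open.
Joint ranges: [-176.69, 176.69], [-43.24, 126.21], [12.49, 139.97], [-82, 262], [0, 151.66], [-163.58, 163.58]. Speed limits (degrees/s): [159.86, 159.86, 180, 180, 180, 180].

INTERFACE

Orientations are given as a 3x3 rotation matrix whose columns are the frame's x, y, z axes.
In Python, from rig import bot gives the robot as it stands.
- The arm moves only by the shell command python3 -m inch 'ROWS' [OPENING]. ROWS is a JSON object of lists of equal length, an entry for each row: "dp": the shift along the tool's x, y, z in mm, a list of three; "yaw": the turn about the tool's x in degrees. In form: {"dp": [[tx, ty, tz], ...], "yaw": [yaw, ...]}. A call has 1 to 20 rows; each row shifts and turns the commanded pose from where the row before left it, along the tool's axes as they then stand; what a row does not reach is not made up. A row lasts 1/12 s, in which the tool goes at most 41.7 mm and 7.16 degrees, less where a joint would pass 70% of its speed; a pose out of reach is approached as far as the arm can. A call is refused whole if a number of a shift passes 41.7 or a number of a turn 7.16, either way. A call with a gripper value outside its range is refused whole. OPENING is the finger opening in mm, from 0 to 87, set as the call begins (- or left out, the last holds). The fingers move at their own pace and stop on an object; the grip force is fixed at half the most. Time passes only in rows, so rows that do not move let the fingers close. It gives the time, the measured TCP pose, the force and the opening at its end, in the units of the state.
- bot.read_state(): the state, without advancing time (a new reading comes with each control period).
- bot.capture(name): name is "side" or "top"; returns a dict with "color" (480x640x3 uint8, red, green, blue), "intrinsics" (3x3 intrinsics, pixels), "pose" (4x4, takes a point from camera to world coordinates). Camera axes: x right, y down, z forward; pixel columns grow to the right and rows downward; lengths in m; the calibration is good to about 2 mm. A picture is of the moment at which its call begins. There is no depth.
- bot.hand_in(): hands the job in, once; it reports no verdict.
The state is a dict: "time_s": time; "joint_positions": joint angles; "qvel": joint speeds; "tau": joint torques, N m; "position": TCP position; "tcp_rot": TCP orientation; "force": force on the tool from outside, world axes, zero at the start; "moment": the same for the moment, N m; "opening": opening from 0.0 (shut) to 1.0 (fully open).
Only numpy, scipy, OpenCV 4.12 (cv2) and the standard library are available. Lean on these libraries where they do the work, as an engineer would, in place of code of your own. Each camera call takes 0.05 s, during which the arm holds its last target.

TASK

Three loose tube caps lie about on the steel lab bench. With the gripper's fingers closed, sweep them along the bench through the open side of the three-sided white collecting bay, so that all three end lying flat and completely inside it. Only push them, gently, with the fingertips - do not pinch, lift or flip a cap or jam it against a wall - and leave the vials, jar, tubes, beaker and bottle where they stand.

Things in the scene. Friction and masses are not known exactly. Their poses are not given: they have to be found in the camera images.
- bay: low three-sided bay of white-painted sheet metal, fixed to the bench, at the robot's left; walls 25 mm high and 4 mm thick on both sides and at the back, the fourth side (the mouth) open, no floor or sill: the caps slide on the bench itself. Inside it is 160 mm wide and 120 mm deep. Origin at the middle of the mouth, on the bench; its x axis points straight into the bay (back wall at x = 120 mm), its y axis along the mouth (side walls at y = +-80 mm), z up
- cap_a: loose screw cap of a large sample tube, a ribbed plastic disc 35 mm across (ribs add 1 mm) and 14 mm high, 10 to 18 g, lying flat on the bench, top up; origin at the centre of its underside, z up. It slides freely when pushed. The three caps are alike and lie in any order: one nearer the robot, one farther away, one in between and nearer the bay
- cap_b: loose screw cap of a large sample tube, a ribbed plastic disc 35 mm across (ribs add 1 mm) and 14 mm high, 10 to 18 g, lying flat on the bench, top up; origin at the centre of its underside, z up. It slides freely when pushed. The three caps are alike and lie in any order: one nearer the robot, one farther away, one in between and nearer the bay
- cap_c: loose screw cap of a large sample tube, a ribbed plastic disc 35 mm across (ribs add 1 mm) and 14 mm high, 10 to 18 g, lying flat on the bench, top up; origin at the centre of its underside, z up. It slides freely when pushed. The three caps are alike and lie in any order: one nearer the robot, one farther away, one in between and nearer the bay
- vial_1: small brown glass vial with a screw cap, 24 mm across and 45 mm high, standing on the bench among the caps, to be left alone; origin at the centre of its underside
- vial_2: small clear vial with a screw cap, 24 mm across and 45 mm high, standing on the bench among the caps, to be left alone; origin at the centre of its underside
- jar: squat white jar with a lid, 48 mm across and 50 mm high, on the far side of the work, to be left alone; origin at the centre of its underside
- tube_1: standing capped culture tube with a paper label, at the robot's right, 35 mm across at its cap, 29 mm below, 115 mm high, to be left alone; origin at the centre of its underside
- tube_2: standing capped culture tube with a paper label, at the robot's right, 35 mm across at its cap, 29 mm below, 115 mm high, to be left alone; origin at the centre of its underside
- beaker: open glass beaker, 68 mm across and 85 mm high, at the far left, to be left alone; origin at the centre of its underside
- reagent: white bottle, 66 mm across and 160 mm high, at the robot's right, to be left alone; origin at the centre of its underside
Things that resemble listed ones, but are neither listed nor needed, are in the scene too. Of the things that look like the bay, the smaller one is meant. What is shaped like the cap_a but brown is not meant.

How it is judged (in metres and radians):
At the end, for the whole second after the job is handed in: Each cap's centre is at least 17 mm past the mouth line and between the bay's walls, the cap lies flat on the bench (within 0.1 rad, under 5 mm high) and is at rest; every bystander is within 15 mm of where it stood (x of cap_a in the frame of bay between 0.017 and 0.12 m and y of cap_a in the frame of bay between -0.08 and 0.08 m and height (world z) of each of cap_a, cap_b, cap_c below 0.005 m and angle between each of cap_a, cap_b, cap_c's own z axis and vertical below 0.1 rad and linear speed of each of cap_a, cap_b, cap_c below 0.01 m/s and x of cap_b in the frame of bay between 0.017 and 0.12 m and y of cap_b in the frame of bay between -0.08 and 0.08 m and x of cap_c in the frame of bay between 0.017 and 0.12 m and y of cap_c in the frame of bay between -0.08 and 0.08 m and distance of each of vial_1, vial_2, jar, tube_1, tube_2, beaker, reagent from where it was at the start of the episode below 0.015 m); the robot touches nothing.
It fails at once if a cap is lifted more than 12 mm off the bench (height (world z) of any of cap_a, cap_b, cap_c above 0.012 m).
It fails at once if a cap is tipped up by more than 0.6 rad (angle between any of cap_a, cap_b, cap_c's own z axis and vertical above 0.6 rad).
It fails at once if a cap is pinched or jammed: the fingers press on it with more than 15 N (contact force between the fingers and cap_a above 15 N or contact force between the fingers and cap_b above 15 N or contact force between the fingers and cap_c above 15 N).
It fails at once if a bystander is moved more than 15 mm or tipped (distance of any of vial_1, vial_2, jar, tube_1, tube_2, beaker, reagent from where it was at the start of the episode above 0.015 m or angle between any of vial_1, vial_2, jar, tube_1, tube_2, beaker, reagent's own z axis and vertical above 0.3 rad).
It also fails if it takes over 64 s, if anything falls off the work surface, if the arm or the gripper's body presses on something with over 40 N, if the wrist force passes 120 N, or if a joint passes its speed limit or range.

## Working session

There is one attempt and no reset: what is moved stays moved. The work goes in short steps, Python scripts to look and compute and a shell command to move; the robot and the scene stay as the last step left them, time stands still between calls to the robot, and variables do not carry over. Pictures are saved under pics/ and viewed, and the job is handed in when it is done.

```bash
mkdir -p pics; ls; python3 - <<'E'
from rig import bot
import cv2
s=bot.read_state()
print({k:s[k] for k in s if k in('time_s','position','tcp_rot','force','opening')})
for n in('side','top'):
    c=bot.capture(n); cv2.imwrite(f'pics/{n}0.png',c['color'][:,:,::-1]); print(n,c['intrinsics'],c['pose'])
E
```

```text
pics
{'time_s': 0.0, 'position': array([ 0.17255865, -0.5999503 ,  0.23254936]), 'tcp_rot': array([[-2.47426922e-04,  2.76202505e-01, -9.61099430e-01],
       [ 2.20659111e-03, -9.61096969e-01, -2.76202366e-01],
       [-9.99997535e-01, -2.18909336e-03, -3.71664727e-04]]), 'force': array([ 0.12989917,  0.8300443 , -0.11195395]), 'opening': 0.9967078111329123}
side [[464.43193965   0.         317.20280777]
 [  0.         464.43193965 236.67953911]
 [  0.           0.           1.        ]] [[ 0.9001925  -0.32179687  0.29342842  0.23801343]
 [-0.43540509 -0.65156624  0.6211955  -0.67562936]
 [-0.00871071 -0.68695576 -0.72664703  0.73352268]
 [ 0.          0.          0.          1.        ]]
top [[480.3085856    0.         323.22190761]
 [  0.         480.3085856  237.76877122]
 [  0.           0.           1.        ]] [[-0.01202171 -0.9971204   0.07487585  0.43613408]
 [-0.99992274  0.0122247   0.00225326 -0.06919514]
 [-0.00316211 -0.07484297 -0.99719032  1.00827542]
 [ 0.          0.          0.          1.        ]]
```

View pics/top0.png

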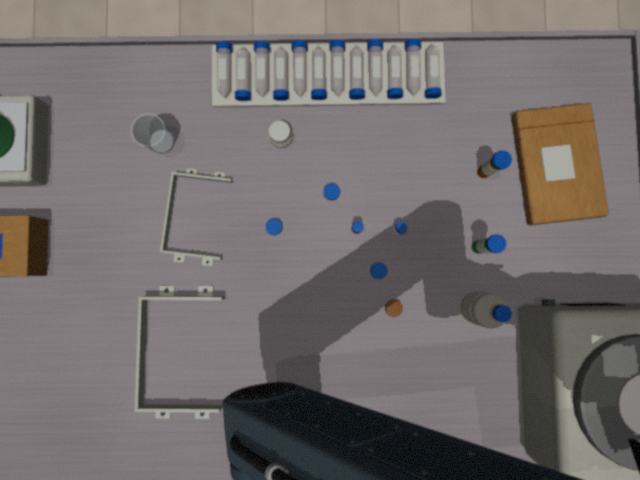

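View pics/side0.png

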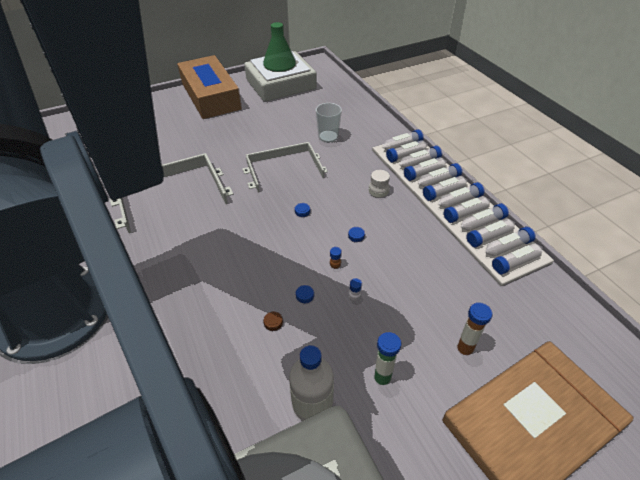

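The top view shows the small bay at about (163–232, 172–260), open to the right. The blue caps are at (274,226), (332,191) and (378,270). The vials are at (358,227) and (401,226), the jar at (280,132), the brown decoy cap at (394,308) and the beaker at (150,130). Next I'll measure these.

```bash
cat > h.py <<'E'
import numpy as np,cv2
from rig import bot
def ray(c,u,v,z):
    K,P=c['intrinsics'],c['pose']
    d=P[:3,:3]@np.linalg.inv(K)@np.array([u,v,1.]); o=P[:3,3]
    return (o+d*(z-o[2])/d[2])
def blobs(c,lo,hi,amin=30):
    h=cv2.cvtColor(c['color'],cv2.COLOR_RGB2HSV); m=cv2.inRange(h,np.array(lo),np.array(hi))
    n,l,st,ce=cv2.connectedComponentsWithStats(m)
    return [(ce[i],st[i]) for i in range(1,n) if st[i][4]>amin]
def blue(c,z=.014,amin=60):
    for ce,st in blobs(c,(100,120,40),(130,255,255),amin):
        p=ray(c,*ce,z); print(ce.round(1),st[2:5],p[:2].round(4), 'z45',ray(c,*ce,.045)[:2].round(4))
E
python3 - <<'E'
from h import *
for n in('top','side'):
    c=bot.capture(n); print(n); blue(c,.0135)
c=bot.capture('top')
im=c['color'][:,:,::-1]
cv2.imwrite('pics/bay0.png',cv2.resize(im[155:275,150:450],None,fx=2.6,fy=2.6,interpolation=cv2.INTER_CUBIC))
c=bot.capture('side');im=c['color'][:,:,::-1]
cv2.imwrite('pics/bay0s.png',cv2.resize(im[130:340,230:400],None,fx=2.8,fy=2.8,interpolation=cv2.INTER_CUBIC))
E
```

```text
top
[374.6  42.6] [ 15   9 101] [ 0.9287 -0.1821] z45 [ 0.9131 -0.1785]
[412.6  42.1] [15  9 94] [ 0.9285 -0.2633] z45 [ 0.9129 -0.2572]
[223.7  44.7] [ 16  10 103] [0.9282 0.1413] z45 [0.9126 0.1346]
[261.1  44.2] [15  9 97] [0.9284 0.0613] z45 [0.9128 0.0571]
[299.   43.5] [ 15   9 103] [ 0.9287 -0.0201] z45 [ 0.9131 -0.0217]
[336.9  43.1] [15  8 95] [ 0.9286 -0.1014] z45 [ 0.913  -0.1004]
[318.5  93.7] [ 14  10 131] [ 0.818  -0.0607] z45 [ 0.8059 -0.0609]
[356.5  93.4] [ 14  10 128] [ 0.8176 -0.1414] z45 [ 0.8055 -0.1391]
[394.7  92.6] [ 15  10 132] [ 0.8181 -0.2224] z45 [ 0.806  -0.2176]
[432.8  92.4] [ 15  10 135] [ 0.8175 -0.3034] z45 [ 0.8054 -0.2959]
[242.4  94.6] [ 15  10 131] [0.818  0.1012] z45 [0.8059 0.0958]
[280.5  94.3] [ 14  10 130] [0.8177 0.0202] z45 [0.8056 0.0173]
[501.4 159.5] [ 20  18 277] [ 0.6711 -0.4432] z45 [ 0.6637 -0.4313]
[331.3 191.1] [ 16  17 211] [ 0.6085 -0.085 ] z45 [ 0.603  -0.0845]
[273.6 226.3] [ 16  17 212] [0.536  0.0361] z45 [0.5328 0.0327]
[357.3 226.3] [ 11  12 100] [ 0.5338 -0.1382] z45 [ 0.5307 -0.136 ]
[400.9 227.3] [ 12  12 101] [ 0.5306 
[... 809 characters left out ...]
] z45 [ 0.7997 -0.1531]
[356.1 233.9] [ 16  15 190] [ 0.6071 -0.0896] z45 [ 0.591  -0.1152]
[529.3 233.4] [15 17 96] [ 0.9391 -0.252 ] z45 [ 0.9085 -0.2706]
[474.2 238.2] [ 15  17 185] [ 0.825  -0.2115] z45 [ 0.7993 -0.2318]
[335.1 252.8] [ 11  13 117] [ 0.542  -0.1176] z45 [ 0.5287 -0.142 ]
[500.5 264.8] [ 16  18 211] [ 0.8252 -0.293 ] z45 [ 0.7995 -0.3098]
[355.2 285. ] [ 11  13 124] [ 0.5387 -0.2088] z45 [ 0.5255 -0.2292]
[304.4 293.8] [ 18  18 259] [ 0.4413 -0.1846] z45 [ 0.4324 -0.2061]
[479.8 313.3] [ 23  22 396] [ 0.7125 -0.3671] z45 [ 0.6918 -0.3806]
[388.6 343.8] [ 24  25 459] [ 0.5285 -0.3475] z45 [ 0.5158 -0.3618]
[310.1 357. ] [ 21  24 407] [ 0.3943 -0.3102] z45 [ 0.3874 -0.3262]
```

View pics/bay0.png

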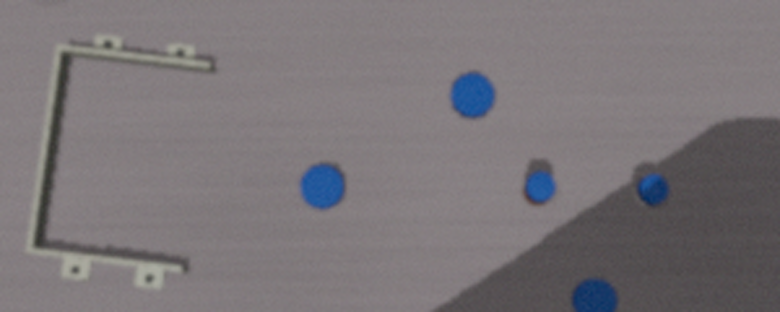

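View pics/bay0s.png

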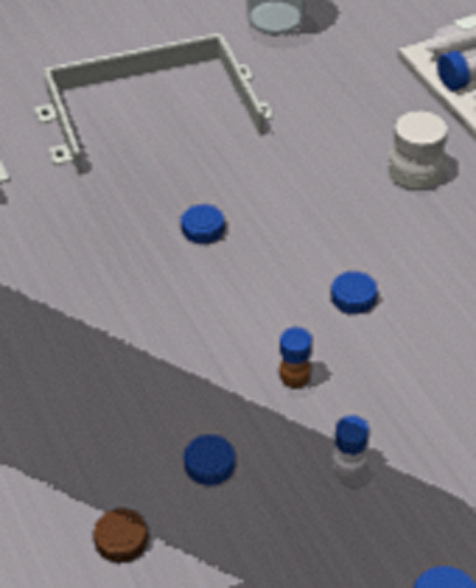

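```bash
python3 - <<'E'
from h import *
c=bot.capture('top')
p=[ray(c,150+u/2.6,155+v/2.6,.025)[:2] for u,v in [(214,65),(186,264),(62,48),(33,246)]]
s=bot.capture('side')
q=[ray(s,230+u/2.8,130+v/2.8,.025)[:2] for u,v in [(266,115),(82,155),(221,38),(48,70)]]
for a,b in zip(p,q): print(a.round(4),b.round(4))
for P in(p,q):
    print(np.linalg.norm(P[0]-P[1]),np.linalg.norm(P[0]-P[2]),np.linalg.norm(P[2]-P[3]))
m=(p[0]+p[1])/2; print('mouth',m,'dir',np.degrees(np.arctan2(*(((p[2]+p[3])/2-m)[::-1]))))
m=(q[0]+q[1])/2; print('mouth',m,'dir',np.degrees(np.arctan2(*(((q[2]+q[3])/2-m)[::-1]))))
print('brown',ray(c,394,308,.0135),'jar',ray(c,280,130,.05),'vials side check')
E
```

```text
[0.6324 0.12  ] [0.6363 0.1186]
[0.474  0.1418] [0.4744 0.1396]
[0.6476 0.2415] [0.6495 0.2384]
[0.4896 0.2626] [0.4891 0.2637]
0.15986897355529747 0.12240780796615551 0.15939509554654782
0.16326598117539687 0.12055670646628501 0.16234031998843074
mouth [0.55315965 0.13089028] dir 82.72300022803309
mouth [0.55533926 0.12910415] dir 83.48117499900034
brown [ 0.36443483 -0.21053835  0.0135    ] jar [0.72914247 0.01830213 0.05      ] vials side check
```

```bash
python3 -m inch '{"dp":[[0,0,0],[0,0,0],[0,0,0],[0,0,0],[0,0,0],[0,0,0],[0,0,0],[0,0,0],[0,0,0],[0,0,0],[0,0,0]],"yaw":[-6.4,-6.4,-6.4,-6.4,-6.4,-6.4,-6.4,-6.4,-6.4,-6.4,0]}' 0
cat >> h.py <<'E'
def to(x,y,z):
    s=bot.read_state(); R,p=np.array(s['tcp_rot']),np.array(s['position'])
    zz=R[:,2]; print('t',s['time_s'],'pos',p.round(4),'zang',np.degrees(np.arctan2(zz[1],zz[0])).round(2),'tilt',R[:,0].round(4),'F',np.round(s['force'],1),'op',round(s['opening'],3))
    print('tool mm',(R.T@(np.array([x,y,z])-p)*1000).round(1))
E
python3 -c "
from h import *
to(.528,-.006,.2325)"
```

```text
time_s: 1.32
position: [0.1726, -0.6007, 0.2336]
tcp_rot: [[-0.0, 0.985, -0.171], [-0.0, -0.171, -0.985], [-1.0, -0.0, 0.0]]
force: [-0.5, 0.5, 0.2]
opening: 0.249
t 1.3167 pos [ 0.1726 -0.6007  0.2336] zang -99.86 tilt [-0. -0. -1.] F [-0.5  0.5  0.2] op 0.249
tool mm [   1.   248.3 -646.7]
```

```bash
python3 -m inch '{"dp":[[0,13.8,-35.9],[0,13.8,-35.9],[0,13.8,-35.9],[0,13.8,-35.9],[0,13.8,-35.9],[0,13.8,-35.9],[0,13.8,-35.9],[0,13.8,-35.9],[0,13.8,-35.9],[0,13.8,-35.9],[0,13.8,-35.9],[0,13.8,-35.9],[0,13.8,-35.9],[0,13.8,-35.9],[0,13.8,-35.9],[0,13.8,-35.9],[0,13.8,-35.9],[0,13.8,-35.9],[0,0,0],[0,0,0]],"yaw":[0,0,0,0,0,0,0,0,0,0,0,0,0,0,0,0,0,0,0,0]}'
python3 -c "
from h import *
to(.528,-.006,.016)
c=bot.capture('top');cv2.imwrite('pics/t1.png',c['color'][:,:,::-1])
c=bot.capture('side');cv2.imwrite('pics/s1.png',c['color'][:,:,::-1])"
```

```text
time_s: 2.98
position: [0.5298, -0.0054, 0.2336]
tcp_rot: [[0.0, 0.985, -0.171], [-0.0, -0.171, -0.985], [-1.0, 0.001, 0.0]]
force: [0.5, 0.2, -0.5]
opening: 0.001
t 2.9833 pos [ 0.5298 -0.0054  0.2336] zang -99.85 tilt [ 5.e-04 -3.e-04 -1.e+00] F [ 0.5  0.2 -0.5] op 0.001
tool mm [217.6  -1.8   0.8]
```

View pics/s1.png

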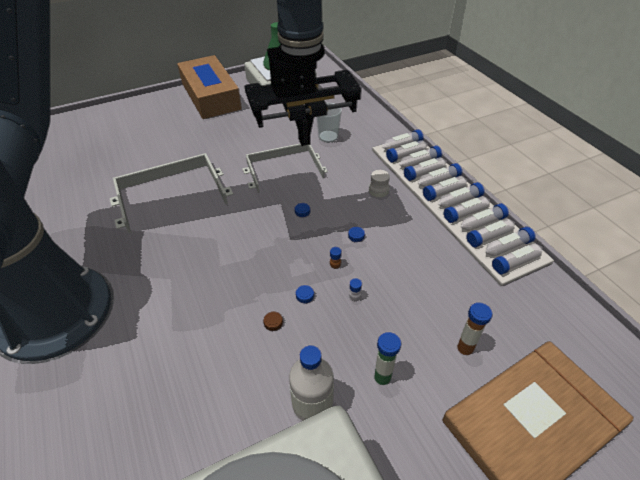

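The gripper is shut and hangs above and behind the middle cap, with the fingertip at about (304,140) in the side view. Nothing has been disturbed. Now I'll descend.

```bash
python3 -m inch '{"dp":[[30,-0.3,0],[30,-0.3,0],[30,-0.3,0],[30,-0.3,0],[30,-0.3,0],[25,-0.3,0],[20,0,0],[12,0,0],[6,0,0],[4,0,0],[0,0,0],[0,0,0]],"yaw":[0,0,0,0,0,0,0,0,0,0,0,0]}'
python3 -c "
from h import *
to(.528,-.006,.016)
c=bot.capture('side');blue(c)
im=c['color'][:,:,::-1]
cv2.imwrite('pics/s2.png',cv2.resize(im[130:340,220:420],None,fx=2.8,fy=2.8,interpolation=cv2.INTER_CUBIC))"
```

```text
time_s: 4.08
position: [0.5277, -0.0076, 0.0172]
tcp_rot: [[0.001, 0.985, -0.174], [-0.0, -0.174, -0.985], [-1.0, 0.001, 0.0]]
force: [0.8, -0.2, 0.1]
opening: 0.002
t 4.0833 pos [ 0.5277 -0.0076  0.0172] zang -100.04 tilt [ 1.1e-03 -3.0e-04 -1.0e+00] F [ 0.8 -0.2  0.1] op 0.002
tool mm [ 1.2 -0.  -1.6]
[206.6  74.7] [ 28  22 334] [0.5216 0.737 ] z45 [0.5094 0.6761]
[391.6 154.5] [ 11  14 112] [0.8248 0.1155] z45 [0.7996 0.0814]
[457.4 169. ] [11 13 66] [ 0.938  -0.0068] z45 [ 0.9079 -0.0357]
[409.4 172.8] [ 12  15 129] [0.8241 0.0329] z45 [0.7989 0.0024]
[479.2 188.6] [12 14 75] [ 0.9381 -0.089 ] z45 [ 0.9079 -0.1143]
[429.1 192.3] [ 13  15 143] [ 0.825  -0.0478] z45 [ 0.7997 -0.0749]
[503.1 209.8] [13 15 82] [ 0.9388 -0.1706] z45 [ 0.9086 -0.1924]
[450.5 214.1] [ 14  16 161] [ 0.8249 -0.1297] z45 [ 0.7996 -0.1532]
[356.1 233.8] [ 17  15 196] [ 0.6069 -0.0898] z45 [ 0.591 -0.115]
[529.3 233.3] [15 16 96] [ 0.9389 -0.2522] z45 [ 0.9087 -0.2704]
[474.2 238.2] [ 15  17 184] [ 0.8246 -0.2117] z45 [ 0.7993 -0.2317]
[335.1 252.8] [ 11  13 117] [ 0.5417 -0.118 ] z45 [ 0.5287 -0.142 ]
[500.4 264.7] [ 16  18 212] [ 0.8248 -0.2932] z45 [ 0.7995 -0.3097]
[355.2 284.8] [ 12  13 131] [ 0.5386 -0.2089] z45 [ 0.5257 -0.229 ]
[304.5 293.7] [ 18  17 253] [ 0.4414 -0.1848] z45 [ 0.4326 -0.2059]
[479.8 313.3] [ 23  22 396] [ 0.7122 -0.3673] z45 [ 0.6918 -0.3806]
[388.7 344. ] [ 23  25 440] [ 0.5281 -0.3482] z45 [ 0.5156 -0.3623]
[310.1 357.1] [ 21  24 408] [ 0.3941 -0.3106] z45 [ 0.3874 -0.3263]
```

View pics/s2.png

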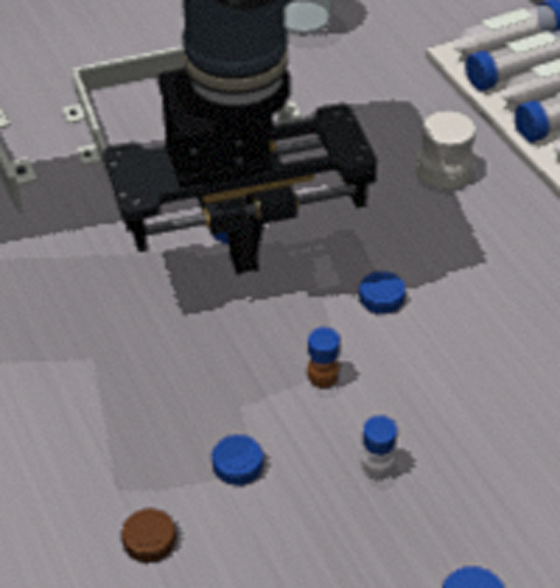

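```bash
python3 -m inch '{"dp":[[1,0,-2],[0,0,-2],[0,0,-3],[0,0,-3],[0,0,-3],[0,0,-4],[0,0,-5],[0,0,-5],[0,0,-5],[0,0,-5],[0,0,-5],[0,0,-5],[0,0,-5],[0,0,-5],[0,0,-5],[0,0,-5],[0,0,-4],[0,0,-3],[0,0,-2],[0,0,0]],"yaw":[0,0,0,0,0,0,0,0,0,0,0,0,0,0,0,0,0,0,0,0]}'
cat >> h.py <<'E'
def look(name,n,box,f):
    c=bot.capture(n); im=c['color'][:,:,::-1]
    a,b,e,d=box
    cv2.imwrite(f'pics/{name}.png',cv2.resize(im[b:d,a:e],None,fx=f,fy=f,interpolation=cv2.INTER_CUBIC))
    for ce,st in blobs(c,(100,120,40),(130,255,255),15):
        if 220<ce[0]<410 and 150<ce[1]<300 or n=='top' and 150<ce[0]<410 and 160<ce[1]<300:
            p=ray(c,*ce,.0135)[:2]-[.554,.13]; d=np.array([.1219,.9925]); nn=np.array([-.9925,.1219])
            print(n,ce.round(1),st[4],(p+[.554,.13]).round(4),'bay',(p@d*1000).round(1),(p@nn*1000).round(1))
E
python3 -c "
from h import *
to(.5,0,.016)
look('s3','side',(220,130,420,340),2.8)
look('t3','top',(140,150,440,340),2.6)"
```

```text
time_s: 5.8
position: [0.5406, 0.0683, 0.0155]
tcp_rot: [[0.0, 0.985, -0.173], [0.0, -0.173, -0.985], [-1.0, 0.0, -0.0]]
force: [-0.3, -1.1, 0.2]
opening: 0.004
t 5.8 pos [0.5406 0.0683 0.0155] zang -99.94 tilt [ 1.e-04  1.e-04 -1.e+00] F [-0.3 -1.1  0.2] op 0.004
tool mm [ -0.5 -28.2  74.3]
side [391.7 154.6] 111 [0.8251 0.1155] bay 18.7 -270.9
side [409.5 172.8] 130 [0.8247 0.0334] bay -62.8 -280.4
side [290.2 193.9] 42 [0.5322 0.0918] bay -40.5 17.0
side [356.1 233.9] 190 [ 0.6071 -0.0896] bay -211.5 -79.5
side [335.1 252.8] 116 [ 0.5421 -0.1176] bay -247.2 -18.3
side [355.1 284.8] 129 [ 0.5387 -0.2085] bay -337.8 -26.1
side [304.5 293.7] 254 [ 0.4417 -0.1844] bay -325.8 73.1
top [331.3 191.2] 209 [ 0.6082 -0.0851] bay -206.9 -80.0
top [357.4 226.2] 96 [ 0.534  -0.1384] bay -268.8 -12.9
top [400.7 227.3] 98 [ 0.5306 -0.2283] bay -358.5 -20.5
top [378.3 270. ] 213 [ 0.4427 -0.1798] bay -321.1 72.7
```

View pics/t3.png

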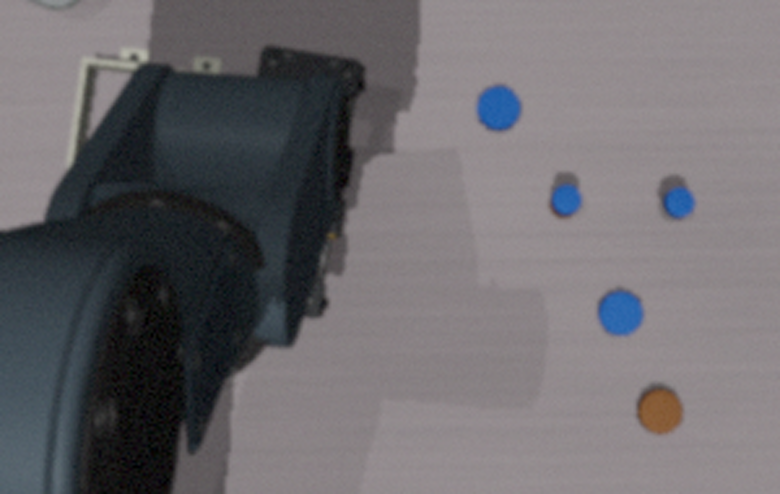

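View pics/s3.png

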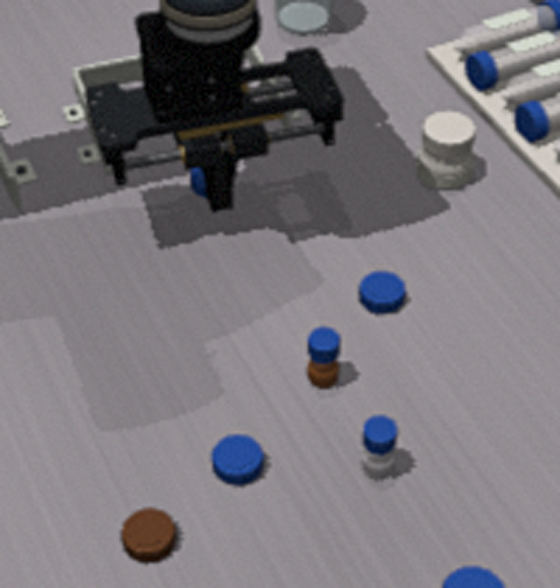

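```bash
cat >> h.py <<'E'
def proj(c,p):
    P=np.linalg.inv(c['pose']); q=c['intrinsics']@(P@np.r_[p,1])[:3]; return q[:2]/q[2]
E
python3 -c "
from h import *
c=bot.capture('side')
for ce,st in blobs(c,(100,120,40),(130,255,255),15):
    if 270<ce[0]<320 and ce[1]<220: print(ce,st)
for dx in(-.01,-.005,0,.005): print(dx,proj(c,[.545+dx,.095,.0135]), proj(c,[.5406,.0683,.005]))
for w in((.5355,.034),): print(proj(c,[*w,.0135]))
"
```

```text
[290.24390244 194.        ] [288 190   5  10  41]
-0.01 [290.79729551 192.72858615] [297.77996004 201.5866499 ]
-0.005 [292.74968617 192.10248289] [297.77996004 201.5866499 ]
0 [294.69683058 191.47806204] [297.77996004 201.5866499 ]
0.005 [296.63874986 190.8553168 ] [297.77996004 201.5866499 ]
[301.78119899 208.63765143]
```

```bash
python3 -m inch '{"dp":[[0,0,-2],[0,0,-4],[0,0,-5],[0,0,-5],[0,0,-5],[0,0,-5],[0,0,-5],[0,0,-5],[0,0,-5],[0,0,-5],[0,0,-5],[0,0,-5],[0,0,-5],[0,0,-4],[0,0,-2],[0,0,0]],"yaw":[0,0,0,0,0,0,0,0,0,0,0,0,0,0,0,0]}'
python3 -c "
from h import *
to(.5,0,.016)
look('s4','side',(220,130,420,340),2.8)
c=bot.capture('side')
s=bot.read_state();p=np.array(s['position']);R=np.array(s['tcp_rot'])
print(proj(c,p-R[:,2]*.027+[0,0,-.002]))
for ce,st in blobs(c,(100,120,30),(130,255,255),8):
    if 250<ce[0]<320 and ce[1]<220: print(ce,st)
"
```

```text
time_s: 7.28
position: [0.5522, 0.1344, 0.0156]
tcp_rot: [[0.0, 0.985, -0.173], [0.0, -0.173, -0.985], [-1.0, 0.0, -0.0]]
force: [0.2, 0.2, -0.6]
opening: 0.004
t 7.2833 pos [0.5522 0.1344 0.0156] zang -99.93 tilt [ 2.e-04  0.e+00 -1.e+00] F [ 0.2  0.2 -0.6] op 0.004
tool mm [ -0.4 -28.3 141.4]
side [391.6 154.6] 110 [0.8251 0.1156] bay 18.7 -270.8
side [409.5 172.8] 129 [0.8248 0.0334] bay -62.9 -280.5
side [284.  176.7] 43 [0.5438 0.1563] bay 24.9 13.3
side [356.1 233.9] 190 [ 0.6071 -0.0896] bay -211.5 -79.5
side [335.1 252.8] 117 [ 0.542  -0.1176] bay -247.2 -18.2
side [355.1 284.9] 130 [ 0.5387 -0.2086] bay -337.9 -26.1
side [304.5 293.7] 254 [ 0.4417 -0.1844] bay -325.8 73.1
[288.22460476 174.22095797]
[284.06818182 176.68181818] [282 172   5  11  44]
```

View pics/s4.png

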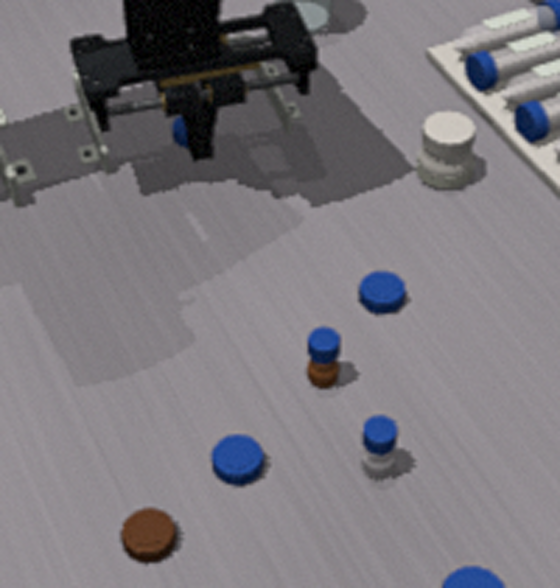

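```bash
python3 -c "
from h import *
c=bot.capture('top');print(ray(c,148,128,.085), ray(c,162,141,.0))
c=bot.capture('side');print(ray(c,328,136,.0), ray(c,328,109,.085))"
python3 -m inch '{"dp":[[0,0,-2],[0,0,-4],[0,0,-5],[0,0,-5],[0,0,-5],[0,0,-5],[0,0,-5],[0,0,-5],[0,0,-5],[0,0,-4],[0,0,-2],[0,0,-1],[0,0,0],[0,0,5],[0,0,10],[0,0,12],[0,0,12],[0,0,0]],"yaw":[0,0,0,0,0,0,0,0,0,0,0,0,0,0,0,0,0,0]}'
python3 -c "
from h import *
look('s5','side',(220,130,420,340),2.8)
to(.5,0,.016)"
```

```text
[0.72581308 0.27433836 0.085     ] [0.72370195 0.27554093 0.        ]
[0.72554081 0.2792307  0.        ] [0.72359434 0.27691122 0.085     ]
time_s: 8.98
position: [0.5528, 0.1399, 0.0154]
tcp_rot: [[-0.002, 0.984, -0.176], [-0.001, -0.176, -0.984], [-1.0, -0.002, 0.001]]
force: [0.6, 0.4, 0.3]
opening: 0.003
side [391.7 154.5] 112 [0.8252 0.1157] bay 18.9 -270.9
side [409.5 172.8] 130 [0.8247 0.0334] bay -62.8 -280.4
side [356.1 233.9] 190 [ 0.6071 -0.0896] bay -211.5 -79.5
side [335.1 252.8] 117 [ 0.542  -0.1176] bay -247.2 -18.2
side [355.1 284.8] 128 [ 0.5387 -0.2084] bay -337.7 -26.0
side [304.5 293.7] 254 [ 0.4417 -0.1844] bay -325.8 73.1
t 9.0333 pos [0.5533 0.1408 0.0155] zang -100.14 tilt [-1.e-03 -1.e-04 -1.e+00] F [ 0.1  0.5 -0.1] op 0.006
tool mm [ -0.4 -27.7 148. ]
```

View pics/s5.png

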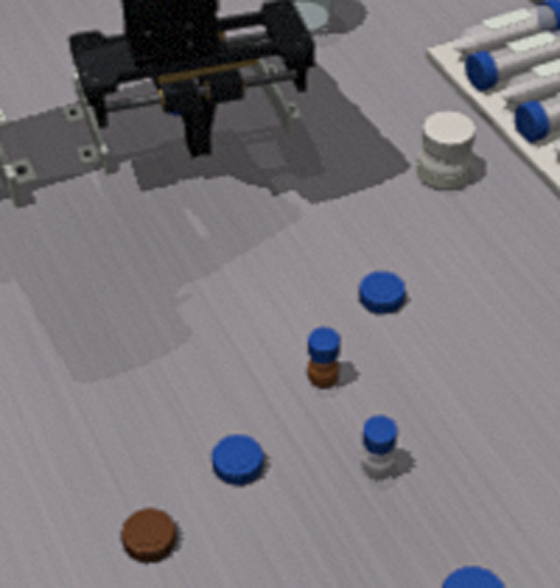

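```bash
python3 -m inch '{"dp":[[-15,0,0],[-30,0,0],[-30,0,0],[-25,0,0],[0,0,0],[0,0,0]],"yaw":[0,0,0,0,-5,-5]}'
python3 -c "
from h import *
to(.6085,-.130,.115)"
```

```text
time_s: 9.53
position: [0.5552, 0.1429, 0.1179]
tcp_rot: [[0.005, 1.0, 0.004], [0.001, 0.004, -1.0], [-1.0, 0.005, -0.0]]
force: [-0.6, -0.9, -0.2]
opening: 0.006
t 9.5333 pos [0.5552 0.1429 0.1179] zang -89.75 tilt [ 5.e-03  5.e-04 -1.e+00] F [-0.6 -0.9 -0.2] op 0.006
tool mm [  3.   52.1 273.1]
```

```bash
python3 -m inch '{"dp":[[0,4,15],[0,6,30],[0,7,38],[0,7,38],[0,7,38],[0,7,38],[0,7,35],[0,7,28],[0,0,13],[0,0,0],[0,0,0]],"yaw":[0,0,0,0,0,0,0,0,0,0,0]}'
python3 -c "
from h import *
to(.6085,-.130,.016)
look('t6','top',(140,150,440,340),2.6)
look('s6','side',(220,130,420,340),2.8)
"
```

```text
time_s: 10.45
position: [0.6049, -0.1297, 0.1152]
tcp_rot: [[-0.001, 1.0, -0.001], [0.001, -0.001, -1.0], [-1.0, -0.001, -0.001]]
force: [-0.3, -0.1, -0.3]
opening: 0.003
t 10.45 pos [ 0.6049 -0.1297  0.1152] zang -90.06 tilt [-0.0014  0.0015 -1.    ] F [-0.3 -0.1 -0.3] op 0.003
tool mm [99.2  3.7  0.5]
top [192.3 213.9] 214 [0.5641 0.2056] bay 76.2 -0.8
top [400.5 227.3] 96 [ 0.5307 -0.2278] bay -358.0 -20.5
side [284.  164.5] 127 [0.5625 0.2004] bay 70.9 0.2
side [356. 234.] 198 [ 0.6067 -0.0899] bay -211.8 -79.1
side [335.1 252.8] 116 [ 0.5419 -0.1177] bay -247.4 -18.2
side [355.1 284.8] 129 [ 0.5387 -0.2085] bay -337.8 -26.1
side [304.5 293.7] 254 [ 0.4417 -0.1844] bay -325.8 73.1
```

View pics/s6.png

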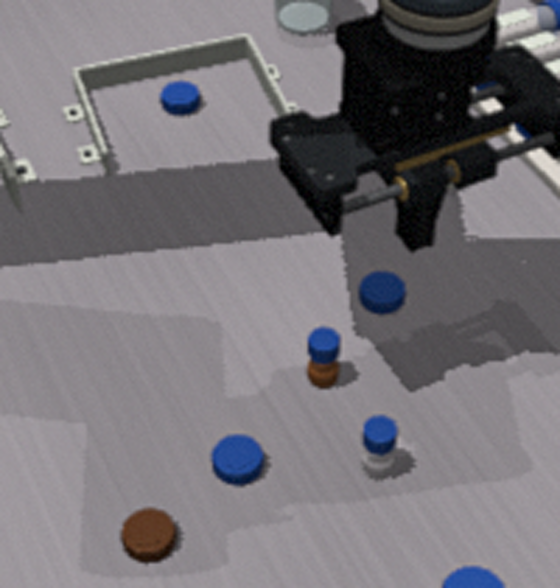

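The first cap now lies well inside the bay, at bay (about 74, 0) mm. Next is the far cap.

```bash
python3 -m inch '{"dp":[[15,1,0],[25,1,0],[25,0.6,0],[18,0,0],[10,0,0],[5,0,0],[1,0,0],[0,0,0],[0,0,0]],"yaw":[0,0,0,0,0,0,0,0,0]}'
python3 -c "
from h import *
to(.6075,-.130,.016)
look('s7','side',(220,130,420,340),2.8)
"
```

```text
time_s: 11.3
position: [0.6093, -0.1301, 0.0177]
tcp_rot: [[0.002, 1.0, 0.001], [-0.001, 0.001, -1.0], [-1.0, 0.002, 0.001]]
force: [1.1, -0.5, -0.7]
opening: 0.006
t 11.3 pos [ 0.6093 -0.1301  0.0177] zang -89.94 tilt [ 1.9e-03 -7.0e-04 -1.0e+00] F [ 1.1 -0.5 -0.7] op 0.006
tool mm [ 1.7 -1.8 -0.1]
side [284.  164.6] 128 [0.5625 0.2002] bay 70.7 0.2
side [409.5 172.8] 129 [0.8248 0.0336] bay -62.6 -280.5
side [352.5 233. ] 63 [ 0.6014 -0.0838] bay -206.4 -73.1
side [357.2 240.1] 17 [ 0.6003 -0.1066] bay -229.2 -74.8
side [334.8 253.3] 104 [ 0.5406 -0.1187] bay -248.5 -17.0
side [355.  284.8] 128 [ 0.5386 -0.2084] bay -337.8 -26.0
side [304.5 293.7] 253 [ 0.4417 -0.1844] bay -325.7 73.2
```

View pics/s7.png

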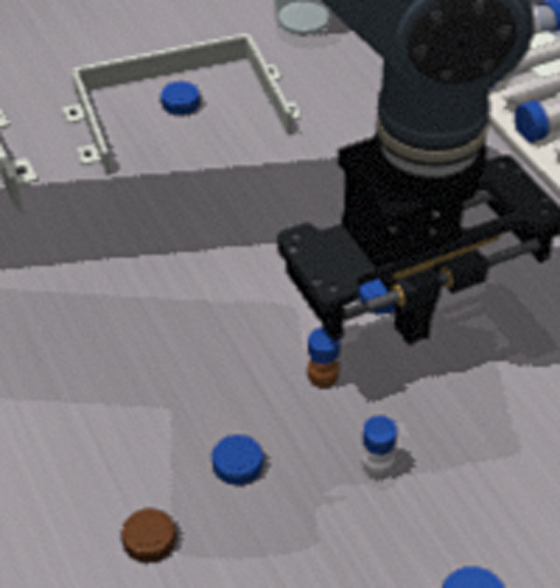

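```bash
python3 -m inch '{"dp":[[1,-0.5,-2],[0,0,-2],[0,0,-3],[0,0,-3],[0,0,-3],[0,0,-4],[0,0,-5],[0,0,-5],[0,0,-5],[0,0,-5],[0,0,-5],[0,0,-5],[0,0,-5],[0,0,-5],[0,0,-5],[0,0,-5],[0,0,-5],[0,0,-4],[0,0,-2],[0,0,0]],"yaw":[0,0,0,0,0,0,0,0,0,0,0,0,0,0,0,0,0,0,0,0]}'
cat >> h.py <<'E'
def chk(name):
    to(.5,0,.016)
    look(name,'side',(220,130,420,340),2.8)
    c=bot.capture('side'); s=bot.read_state();p=np.array(s['position']);R=np.array(s['tcp_rot'])
    q=proj(c,p-R[:,2]*.027+[0,0,-.002]); print('expected cap',q.round(1))
    for ce,st in blobs(c,(100,120,30),(130,255,255),8):
        if abs(ce-q).max()<15: print('near',ce.round(1),'left',st[0],'right',st[0]+st[2]-1,st[4])
E
python3 -c "
from h import *
chk('s8')"
```

```text
time_s: 13.02
position: [0.6078, -0.0516, 0.0155]
tcp_rot: [[-0.0, 1.0, 0.001], [0.0, 0.001, -1.0], [-1.0, -0.0, -0.0]]
force: [-0.2, 0.7, -0.0]
opening: 0.006
t 13.0167 pos [ 0.6078 -0.0516  0.0155] zang -89.93 tilt [-2.e-04  1.e-04 -1.e+00] F [-0.2  0.7 -0. ] op 0.006
tool mm [  -0.4 -107.7  -51.7]
side [391.6 154.5] 111 [0.8251 0.1158] bay 19.0 -270.8
side [284.  164.6] 128 [0.5625 0.2002] bay 70.7 0.2
side [409.5 172.8] 130 [0.8247 0.0334] bay -62.8 -280.4
side [338.9 218.5] 69 [ 0.5961 -0.0315] bay -155.2 -61.4
side [335.1 252.7] 118 [ 0.5421 -0.1175] bay -247.1 -18.3
side [355.1 284.8] 129 [ 0.5387 -0.2085] bay -337.8 -26.1
side [304.5 293.7] 252 [ 0.4416 -0.1843] bay -325.6 73.2
expected cap [342.3 215. ]
near [338.9 218.5] left 335 right 342 69
```

View pics/s8.png

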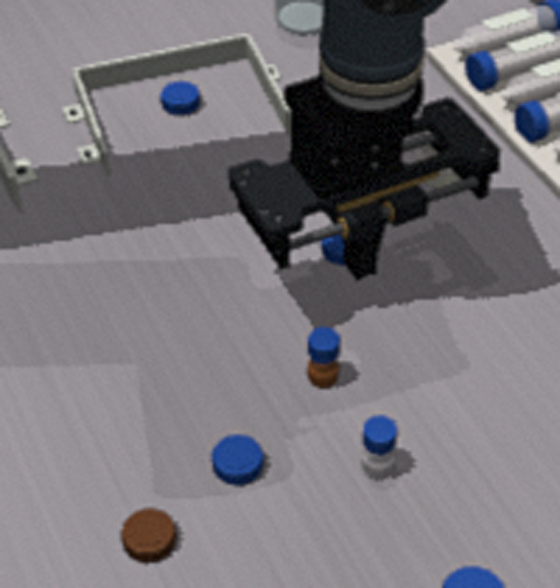

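```bash
python3 -m inch '{"dp":[[0,0,-2],[0,0,-4],[0,0,-5],[0,0,-5],[0,0,-6],[0,0,-6],[0,0,-6],[0,0,-6],[0,0,-6],[0,0,-6],[0,0,-6],[0,0,-6],[0,0,-6],[0,0,-6],[0,0,-6],[0,0,-5],[0,0,-5],[0,0,-4],[0,0,-2],[0,0,0]],"yaw":[0,0,0,0,0,0,0,0,0,0,0,0,0,0,0,0,0,0,0,0]}'
python3 -c "
from h import *
chk('s9')"
```

```text
time_s: 14.78
position: [0.6078, 0.0463, 0.0155]
tcp_rot: [[-0.0, 1.0, 0.001], [0.0, 0.001, -1.0], [-1.0, -0.0, -0.0]]
force: [-0.8, 0.9, 0.1]
opening: 0.005
t 14.7833 pos [0.6078 0.0463 0.0155] zang -89.93 tilt [-1.e-04  1.e-04 -1.e+00] F [-0.8  0.9  0.1] op 0.005
tool mm [  -0.5 -107.8   46.2]
side [391.6 154.6] 110 [0.8251 0.1156] bay 18.7 -270.8
side [281.9 163.4] 68 [0.5594 0.207 ] bay 77.1 4.0
side [409.5 172.7] 130 [0.8249 0.0337] bay -62.5 -280.6
side [319.3 191.2] 73 [0.5972 0.0701] bay -54.2 -50.1
side [335.1 252.8] 117 [ 0.542  -0.1176] bay -247.2 -18.2
side [355.1 284.8] 129 [ 0.5387 -0.2085] bay -337.8 -26.1
side [304.5 293.7] 253 [ 0.4417 -0.1844] bay -325.7 73.2
expected cap [322.8 189.2]
near [319.3 191.1] left 316 right 322 75
```

View pics/s9.png

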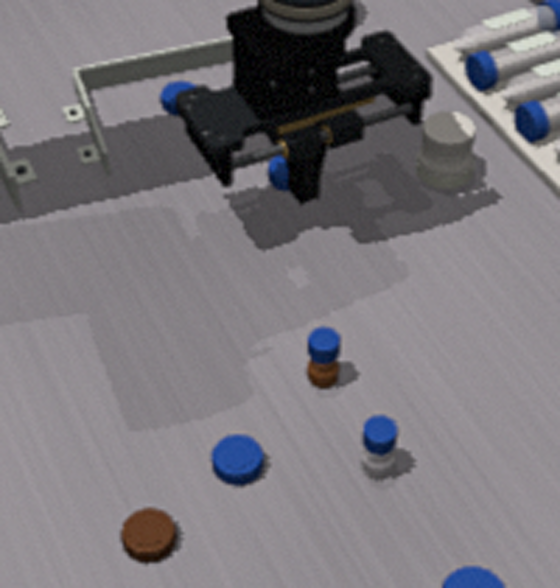

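```bash
python3 -m inch '{"dp":[[0,0,-2],[0,0,-4],[0,0,-5],[0,0,-6],[0,0,-6],[0,0,-6],[0,0,-6],[0,0,-6],[0,0,-6],[0,0,-6],[0,0,-6],[0,0,-6],[0,0,-6],[0,0,-6],[0,0,-6],[0,0,-5],[0,0,-5],[0,0,-4],[0,0,-2],[0,0,0]],"yaw":[0,0,0,0,0,0,0,0,0,0,0,0,0,0,0,0,0,0,0,0]}'
python3 -c "
from h import *
chk('s10')"
```

```text
time_s: 16.55
position: [0.6077, 0.1453, 0.0156]
tcp_rot: [[0.0, 1.0, 0.001], [0.0, 0.001, -1.0], [-1.0, 0.0, -0.0]]
force: [-1.1, 0.2, -0.4]
opening: 0.001
t 16.55 pos [0.6077 0.1453 0.0156] zang -89.94 tilt [ 1.e-04  1.e-04 -1.e+00] F [-1.1  0.2 -0.4] op 0.001
tool mm [  -0.5 -107.9  145.2]
side [391.7 154.6] 111 [0.8251 0.1155] bay 18.7 -270.9
side [287.  166.5] 42 [0.5659 0.1897] bay 60.7 -4.6
side [301.8 167.8] 56 [0.5968 0.1686] bay 43.5 -37.7
side [409.4 172.7] 130 [0.8249 0.0338] bay -62.4 -280.5
side [335.1 252.8] 117 [ 0.542  -0.1176] bay -247.2 -18.2
side [355.1 284.8] 129 [ 0.5387 -0.2085] bay -337.8 -26.1
side [304.5 293.7] 253 [ 0.4416 -0.1845] bay -325.8 73.2
expected cap [305.2 165.9]
near [301.8 167.9] left 299 right 305 58
```

View pics/s10.png

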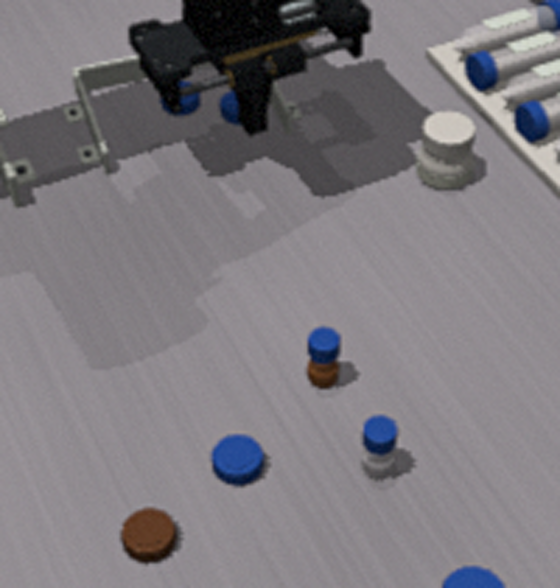

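```bash
python3 -m inch '{"dp":[[0,0,-2],[0,0,-3],[0,0,-3],[0,0,-2],[0,0,0],[0,0,6],[0,0,10],[0,0,12],[0,0,12],[-15,0,0],[-30,0,0],[-30,0,0],[-25,0,0],[0,0,0],[0,0,0],[0,0,0]],"yaw":[0,0,0,0,0,0,0,0,0,0,0,0,0,5.4,5.4,0]}'
python3 -c "
from h import *
d=np.array([.072,.3775]);d/=np.linalg.norm(d)
t=np.array([.4417,-.182])-.042*d;print(t)
to(*t,.115)
look('t11','top',(140,150,440,340),2.6)"
```

```text
time_s: 17.98
position: [0.6081, 0.1132, 0.1164]
tcp_rot: [[0.001, 0.982, -0.19], [-0.0, -0.19, -0.982], [-1.0, 0.001, -0.0]]
force: [0.5, 0.1, -0.2]
opening: 0.005
[ 0.43383125 -0.22325631]
t 17.9833 pos [0.6081 0.1132 0.1164] zang -100.95 tilt [ 1.3e-03 -2.0e-04 -1.0e+00] F [ 0.5  0.1 -0.2] op 0.005
tool mm [   1.2 -107.2  363.5]
top [357.4 226.2] 96 [ 0.534  -0.1384] bay -268.8 -12.9
top [400.6 227.4] 97 [ 0.5305 -0.2281] bay -358.3 -20.3
top [378.2 270. ] 211 [ 0.4427 -0.1798] bay -321.0 72.7
```

View pics/t11.png

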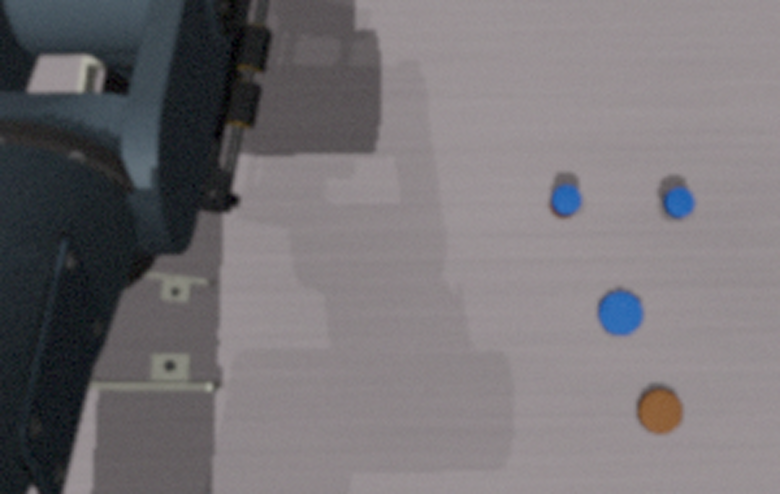

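```bash
python3 -c "
from h import *
c=bot.capture('top');print('reagent',ray(c,501.8,313.1,.16),'tube',ray(c,495.6,243.4,.115))"
python3 -m inch '{"dp":[[0,-5,16],[0,-9,31],[0,-11,37],[0,-11,37],[0,-11,37],[0,-11,37],[0,-11,37],[0,-11,37],[0,-11,37],[0,-9,31],[0,-5,18],[0,-2,8],[0,0,0],[0,0,0]],"yaw":[0,0,0,0,0,0,0,0,0,0,0,0,0,0]}'
python3 -c "
from h import *
to(.4338,-.2233,.016)
look('t12','top',(140,150,440,340),2.6)
look('s12','side',(220,130,420,340),2.8)"
```

```text
reagent [ 0.36392777 -0.37790139  0.16      ] tube [ 0.48876401 -0.38787154  0.115     ]
time_s: 19.25
position: [0.4347, -0.2215, 0.1153]
tcp_rot: [[-0.0, 0.982, -0.187], [0.001, -0.187, -0.982], [-1.0, -0.001, -0.001]]
force: [-0.3, -0.4, 0.1]
opening: 0.009
t 19.25 pos [ 0.4347 -0.2215  0.1153] zang -100.79 tilt [-5.e-04  9.e-04 -1.e+00] F [-0.3 -0.4  0.1] op 0.009
tool mm [99.3 -0.5  2. ]
top [204.7 193.7] 211 [0.6064 0.18  ] bay 56.1 -46.0
top [192.3 213.9] 218 [0.564  0.2057] bay 76.3 -0.7
top [357.5 226.4] 89 [ 0.5336 -0.1385] bay -269.0 -12.5
top [399.3 228. ] 64 [ 0.5293 -0.2253] bay -355.7 -18.8
top [378.3 270. ] 213 [ 0.4426 -0.1798] bay -321.1 72.8
side [391.6 154.5] 111 [0.8251 0.1158] bay 19.0 -270.8
side [409.5 172.8] 129 [0.8248 0.0336] bay -62.6 -280.5
side [335.9 249.8] 38 [ 0.5473 -0.1112] bay -240.2 -22.7
side [355.2 284.8] 130 [ 0.539  -0.2085] bay -337.7 -26.3
side [304.4 293.7] 261 [ 0.4415 -0.1844] bay -325.7 73.3
```

View pics/s12.png

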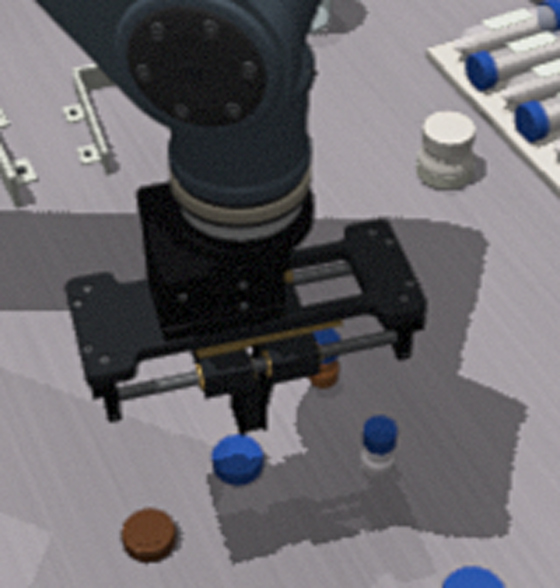

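```bash
python3 -m inch '{"dp":[[15,0,0],[25,0,0],[25,0,0],[18,0,0],[10,0,0],[5,0,0],[1.5,0,0],[0,0,0],[0,0,0]],"yaw":[0,0,0,0,0,0,0,0,0]}'
python3 -c "
from h import *
to(.4338,-.2233,.016)
look('s13','side',(220,130,420,340),2.8)
"
```

```text
time_s: 20.1
position: [0.4355, -0.2219, 0.0168]
tcp_rot: [[0.001, 0.983, -0.186], [-0.001, -0.186, -0.983], [-1.0, 0.001, 0.001]]
force: [-0.7, -0.3, -0.1]
opening: 0.009
t 20.1 pos [ 0.4355 -0.2219  0.0168] zang -100.73 tilt [ 0.0013 -0.001  -1.    ] F [-0.7 -0.3 -0.1] op 0.009
tool mm [ 0.8 -1.4  1.7]
side [391.6 154.5] 110 [0.825  0.1159] bay 19.1 -270.7
side [409.5 172.7] 130 [0.8249 0.0337] bay -62.5 -280.6
side [335.5 252. ] 107 [ 0.5437 -0.1161] bay -245.5 -19.7
side [351.3 284.7] 17 [ 0.5322 -0.205 ] bay -335.1 -19.2
```

View pics/s13.png

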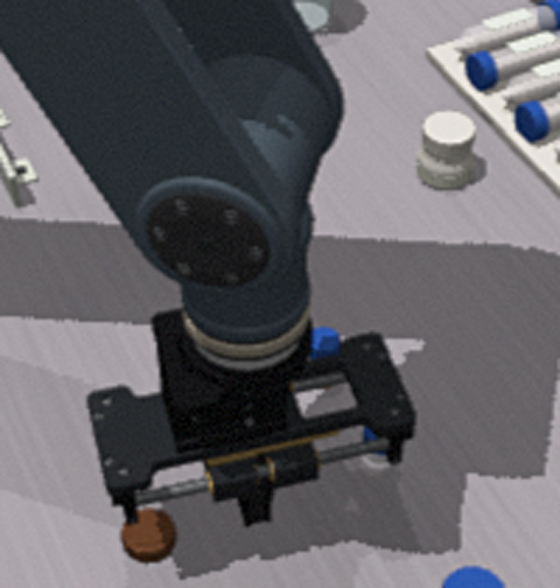

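```bash
python3 -m inch '{"dp":[[0.7,-1,-2],[0,0,-2],[0,0,-3],[0,0,-3],[0,0,-3],[0,0,-4],[0,0,-5],[0,0,-5],[0,0,-5],[0,0,-5],[0,0,-5],[0,0,-5],[0,0,-5],[0,0,-5],[0,0,-5],[0,0,-5],[0,0,-5],[0,0,-4],[0,0,-2],[0,0,0]],"yaw":[0,0,0,0,0,0,0,0,0,0,0,0,0,0,0,0,0,0,0,0]}'
python3 -c "
from h import *
chk('s14')"
```

```text
time_s: 21.82
position: [0.4484, -0.1444, 0.0153]
tcp_rot: [[-0.0, 0.983, -0.186], [0.0, -0.186, -0.983], [-1.0, -0.0, -0.0]]
force: [-1.0, 0.4, -0.6]
opening: 0.005
t 21.8167 pos [ 0.4484 -0.1444  0.0153] zang -100.73 tilt [-3.e-04  3.e-04 -1.e+00] F [-1.   0.4 -0.6] op 0.005
tool mm [  -0.7   23.8 -151.5]
side [391.7 154.6] 111 [0.8251 0.1155] bay 18.7 -270.9
side [409.4 172.8] 128 [0.8246 0.0336] bay -62.7 -280.4
side [334.2 252.4] 57 [ 0.5409 -0.1158] bay -245.6 -17.0
side [355.3 284.8] 133 [ 0.539  -0.2085] bay -337.8 -26.4
expected cap [296.1 267.7]
near [292.4 275.1] left 290 right 294 17
```

View pics/s14.png

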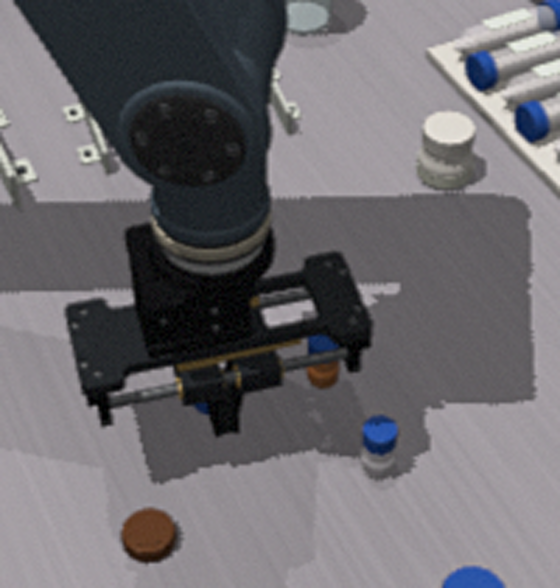

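```bash
python3 -m inch '{"dp":[[0,0,-2],[0,0,-4],[0,0,-5],[0,0,-5],[0,0,-6],[0,0,-6],[0,0,-6],[0,0,-6],[0,0,-6],[0,0,-6],[0,0,-6],[0,0,-6],[0,0,-6],[0,0,-6],[0,0,-6],[0,0,-5],[0,0,-5],[0,0,-4],[0,0,-2],[0,0,0]],"yaw":[0,0,0,0,0,0,0,0,0,0,0,0,0,0,0,0,0,0,0,0]}'
python3 -c "
from h import *
chk('s15')"
```

```text
time_s: 23.58
position: [0.4668, -0.0483, 0.0154]
tcp_rot: [[-0.0, 0.983, -0.186], [0.0, -0.186, -0.983], [-1.0, -0.0, -0.0]]
force: [0.1, 0.3, 0.7]
opening: 0.004
t 23.5833 pos [ 0.4668 -0.0483  0.0154] zang -100.73 tilt [-1.e-04  0.e+00 -1.e+00] F [0.1 0.3 0.7] op 0.004
tool mm [ -0.6  23.7 -53.6]
side [391.6 154.6] 110 [0.8251 0.1156] bay 18.8 -270.8
side [305.5 165.3] 89 [0.6094 0.1737] bay 50.1 -49.7
side [409.5 172.8] 130 [0.8247 0.0334] bay -62.8 -280.4
side [280.9 238.9] 28 [ 0.4567 -0.0317] bay -172.4 76.8
side [335.2 252.6] 123 [ 0.5423 -0.1173] bay -246.9 -18.6
side [355.1 284.8] 129 [ 0.5387 -0.2085] bay -337.8 -26.1
expected cap [285.7 233.7]
near [281.  238.8] left 278 right 283 30
```

View pics/s15.png

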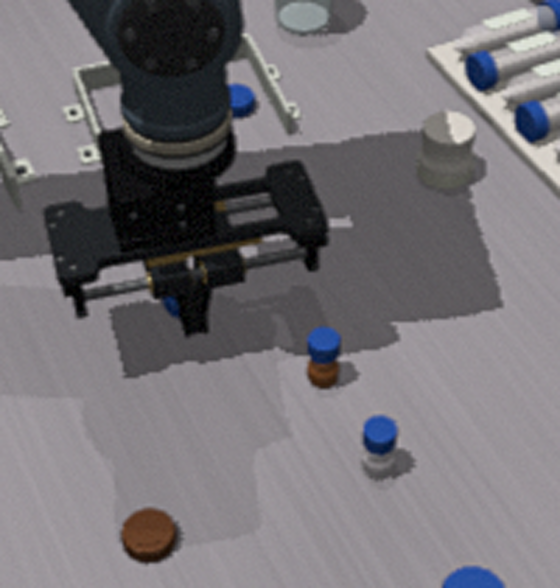

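```bash
python3 -m inch '{"dp":[[0,0,-2],[0,0,-4],[0,0,-5],[0,0,-5],[0,0,-6],[0,0,-6],[0,0,-6],[0,0,-6],[0,0,-6],[0,0,-6],[0,0,-6],[0,0,-6],[0,0,-6],[0,0,-6],[0,0,-6],[0,0,-5],[0,0,-5],[0,0,-4],[0,0,-2],[0,0,0]],"yaw":[0,0,0,0,0,0,0,0,0,0,0,0,0,0,0,0,0,0,0,0]}'
python3 -c "
from h import *
chk('s16')"
```

```text
time_s: 25.35
position: [0.4851, 0.048, 0.0154]
tcp_rot: [[0.0, 0.983, -0.186], [0.0, -0.186, -0.983], [-1.0, 0.0, -0.0]]
force: [0.2, -0.0, -0.1]
opening: 0.006
t 25.35 pos [0.4851 0.048  0.0154] zang -100.73 tilt [ 1.e-04  0.e+00 -1.e+00] F [ 0.2 -0.  -0.1] op 0.006
tool mm [-0.6 23.5 44.4]
side [391.7 154.5] 112 [0.8252 0.1157] bay 18.9 -270.9
side [287.4 163.3] 38 [0.572  0.2012] bay 72.9 -9.1
side [300.7 162.2] 27 [0.6037 0.1904] bay 66.0 -42.0
side [409.5 172.8] 129 [0.8248 0.0336] bay -62.6 -280.5
side [271.7 207.4] 34 [0.476 0.068] bay -71.0 69.9
side [335.1 252.8] 117 [ 0.542  -0.1176] bay -247.2 -18.2
side [355.1 284.8] 129 [ 0.5387 -0.2085] bay -337.8 -26.1
expected cap [276.5 204. ]
near [271.9 207.4] left 270 right 274 37
```

View pics/s16.png

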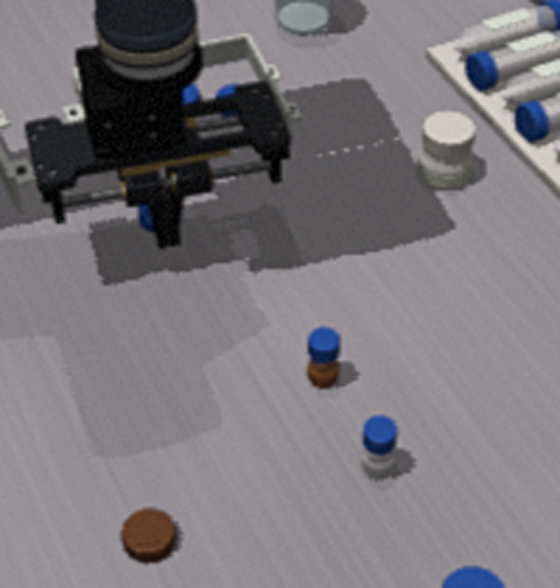

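```bash
python3 -m inch '{"dp":[[0,0,-2],[0,0,-4],[0,0,-5],[0,0,-5],[0,0,-6],[0,0,-6],[0,0,-6],[0,0,-6],[0,0,-6],[0,0,-6],[0,0,-6],[0,0,-6],[0,0,-6],[0,0,-6],[0,0,-6],[0,0,-5],[0,0,-5],[0,0,-4],[0,0,-2],[0,0,0]],"yaw":[0,0,0,0,0,0,0,0,0,0,0,0,0,0,0,0,0,0,0,0]}'
python3 -c "
from h import *
chk('s17')"
```

```text
time_s: 27.12
position: [0.5035, 0.1443, 0.0154]
tcp_rot: [[0.0, 0.982, -0.186], [0.0, -0.186, -0.982], [-1.0, 0.0, -0.0]]
force: [0.3, 0.5, -0.1]
opening: 0.005
t 27.1167 pos [0.5035 0.1443 0.0154] zang -100.74 tilt [ 2.e-04  0.e+00 -1.e+00] F [ 0.3  0.5 -0.1] op 0.005
tool mm [ -0.6  23.5 142.4]
side [391.6 154.5] 113 [0.8253 0.1159] bay 19.1 -271.0
side [286.6 160.6] 17 [0.5747 0.2123] bay 84.2 -10.6
side [302.9 167.3] 84 [0.6003 0.1693] bay 44.7 -41.2
side [287.8 167.7] 17 [0.5659 0.1846] bay 55.6 -5.1
side [409.4 172.8] 129 [0.8248 0.0337] bay -62.6 -280.5
side [263.8 180.4] 32 [0.4946 0.1653] bay 27.8 63.2
side [335.  252.8] 116 [ 0.5419 -0.1175] bay -247.1 -18.2
side [355.1 284.9] 130 [ 0.5387 -0.2086] bay -337.9 -26.1
expected cap [268.3 177.6]
near [263.9 180.6] left 262 right 266 36
```

View pics/s17.png

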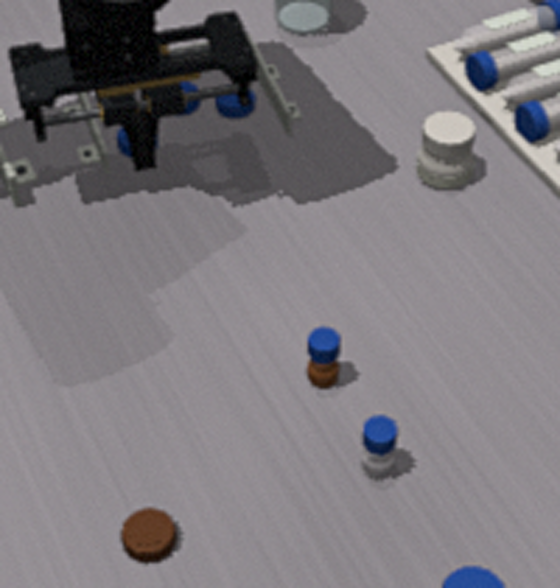

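The third cap is just inside the mouth and tracking well. I'll push it about 22 mm further, then back off and lift.

```bash
python3 -m inch '{"dp":[[0,0,-2],[0,0,-4],[0,0,-5],[0,0,-5],[0,0,-4],[0,0,-2],[0,0,0],[0,0,6],[0,0,10],[0,0,12],[0,0,12],[0,0,0],[-15,0,0],[-30,0,0],[-30,0,0],[-30,0,0],[0,0,0]],"yaw":[0,0,0,0,0,0,0,0,0,0,0,0,0,0,0,0,0]}'
python3 -m inch '{"dp":[[0,0,20],[0,0,40],[0,0,40],[0,0,40],[0,0,40],[0,0,40],[0,0,40],[0,0,20],[0,0,0],[0,0,0]],"yaw":[0,0,0,0,0,0,0,0,0,0]}'
python3 -c "
from h import *
to(.5,0,.1)
look('s18','side',(220,60,420,340),2.1)
look('t18','top',(100,90,520,340),1.9)"
```

```text
time_s: 28.63
position: [0.5034, 0.1259, 0.1252]
tcp_rot: [[0.01, 0.982, -0.188], [0.0, -0.188, -0.982], [-1.0, 0.01, -0.002]]
force: [0.2, -0.0, -0.8]
opening: 0.008
time_s: 29.47
position: [0.447, -0.15, 0.12]
tcp_rot: [[-0.001, 0.982, -0.191], [0.001, -0.191, -0.982], [-1.0, -0.001, -0.001]]
force: [-0.6, 0.6, 0.4]
opening: 0.008
t 29.4667 pos [ 0.447 -0.15   0.12 ] zang -101.0 tilt [-6.e-04  8.e-04 -1.e+00] F [-0.6  0.6  0.4] op 0.008
tool mm [  20.1   23.4 -157.3]
side [391.7 154.6] 111 [0.8251 0.1155] bay 18.7 -270.9
side [409.4 172.8] 128 [0.8246 0.0336] bay -62.7 -280.4
side [335.1 252.8] 118 [ 0.542  -0.1177] bay -247.3 -18.3
side [355.3 284.7] 134 [ 0.5391 -0.2084] bay -337.7 -26.5
top [204.7 193.7] 211 [0.6064 0.18  ] bay 56.1 -46.0
top [192.3 213.9] 215 [0.5641 0.2057] bay 76.3 -0.8
top [355.3 224.8] 35 [ 0.537 -0.134] bay -264.1 -15.3
top [402.4 229.2] 42 [ 0.5266 -0.2316] bay -362.3 -16.9
top [199.3 238.6] 216 [0.5122 0.1906] bay 55.1 48.9
```

View pics/s18.png

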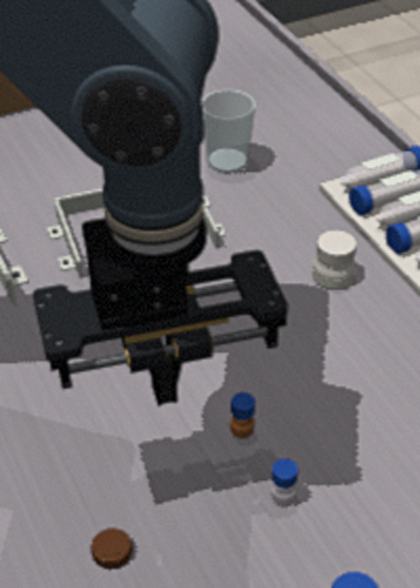

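View pics/t18.png

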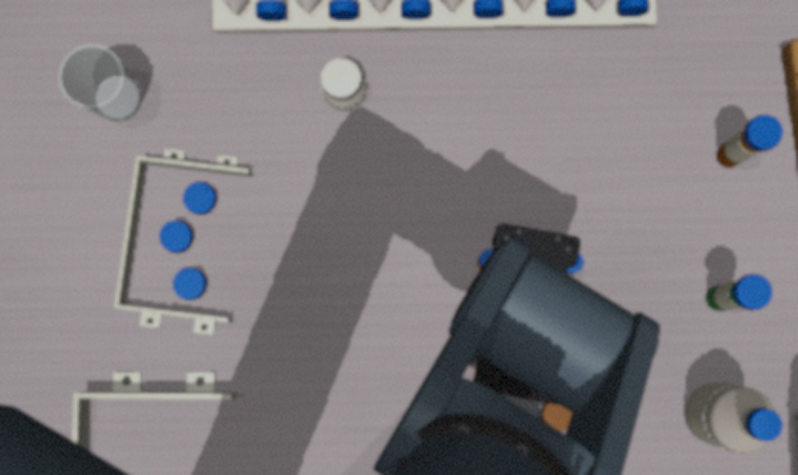

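```bash
python3 -c "
from rig import bot
print(bot.hand_in())"
```

```text
the job is handed in; nothing more can be done
None
```

All three caps lie inside the smaller white bay, and I handed the job in at about 29.5 s. With the fingers closed, I swept them in one at a time: middle, far, then near.

**Cap positions:** the last top view puts them at bay (76, −1), (56, −46) and (55, +49) mm. All are well past the 17 mm line, clear of the walls and not touching each other. They look flat and still, but I did not measure tilt or speed.

**Bystanders:**
- **Vials:** both stayed within 0.2 px of their starting positions in the side view.
- **Jar, beaker, tubes and reagent bottle:** they look undisturbed in the last pictures, but I did not measure them again.

**Forces and clearance:** the force readings I took between moves stayed near 1 N, within noise, though I have no readings from during the pushes. The gripper finished about 100 mm above the bench, touching nothing.

**Disagreements:** the two cameras differed by about 2–5 mm on cap positions. Arm position readings jittered by about 1–2 mm. Neither affects the result. In the final side view the arm hid the caps, so their final positions come from the top view alone. An earlier side view, taken when only the first cap was in, agreed with the top view to about 5 mm.

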